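# Bring the red-lidded jar round to the guest

### The job

The guest at the far side of the table would like the preserve with the red lid. Gently turn the revolving serving board until the red-lidded jar stands straight in front of the guest's plate, that is on the line from the board's centre knob to the middle of the plate, and finish while still gripping the board and holding it still there, without letting go. Do not touch or tip any of the jars, and leave everything else on the table where it is.

Things in the scene. Friction and masses are not known exactly. Their poses are not given: they have to be found in the camera images.
- knob (a point): centre of the dark wooden knob of the revolving serving board: an upright round knob 40 mm in diameter, 42 mm tall (underside 151 mm, top 193 mm above the table; straight sides from 156 to 184 mm), on a thin 12 mm steel post in the middle of the board. This point lies on the board's vertical turning axis, 171 mm above the table. The knob is fast to the board and turns with it; it stands clear above the jars, whose lids end 116 mm above the table
- board: the revolving serving board: round wooden disc 300 mm in diameter, 18 mm thick, top 38 mm above the table, 1.1 kg, with the centre post and knob. It turns without end either way about its vertical axis on a ball bearing, stiff by only about 0.03 N m, and stays where it is left; origin on the axis at table height, z up, x and y turn with it
- foot: the board's fixed round wooden foot under it, 160 mm in diameter, fast to the table; origin on the turning axis at table height, z up. Its own -x axis points from the turning axis straight to the middle of the guest's plate
- jar_red: THE JAR TO BRING ROUND: a closed glass preserve jar with a red screw lid (lid 56 mm across), 60 mm diameter, 78 mm tall, 0.17 to 0.34 kg, standing loose on the board, its centre 75 to 115 mm from the knob's axis (the four jars stand in any order); origin at the centre of its underside, z up
- jar_white: a closed glass preserve jar with a white screw lid (lid 56 mm across), 60 mm diameter, 78 mm tall, 0.17 to 0.34 kg, standing loose on the board, its centre 75 to 115 mm from the knob's axis (the four jars stand in any order); origin at the centre of its underside, z up
- jar_black: a closed glass preserve jar with a black screw lid (lid 56 mm across), 60 mm diameter, 78 mm tall, 0.17 to 0.34 kg, standing loose on the board, its centre 75 to 115 mm from the knob's axis (the four jars stand in any order); origin at the centre of its underside, z up
- jar_green: a closed glass preserve jar with a green screw lid (lid 56 mm across), 60 mm diameter, 78 mm tall, 0.17 to 0.34 kg, standing loose on the board, its centre 75 to 115 mm from the knob's axis (the four jars stand in any order); origin at the centre of its underside, z up
- plate: the guest's white side plate, 160 mm in diameter, 16 mm tall, with a bread roll (top 40 mm above the table) and a butter knife on it, standing on the table on the side of the board away from the robot, its middle 238 to 250 mm from the board's turning axis; marks the guest's place; origin at the centre of its underside
- carafe: empty clear glass carafe, 104 mm in diameter, 215 mm tall, on the table to the robot's left of the board, loose; origin at the centre of its underside, z up
- glass_a: empty stemless wine glass, 86 mm in diameter, 105 mm tall, to the right of the board, loose; origin at the centre of its underside, z up
- glass_b: second stemless wine glass, like the first, to the right and nearer the robot, loose; origin at the centre of its underside, z up
- bucket: stainless ice bucket with closed hinged lid and button, about 200 mm in diameter (244 mm over its side handles), 214 mm tall, at the robot's left, fixed; origin at the centre of its underside

How it is judged:
By the outcome, as a careful person would: the job done as asked, in the order asked, and still so for the second after the job is handed in, while the arm keeps its last pose, push and grip.
It also fails if it takes over 51 s, if anything falls off the work surface, if the arm or the gripper's body presses on something with over 40 N, if the wrist force passes 120 N, or if a joint passes its speed limit or range.

### The arm

A 6-joint arm with a two-finger parallel gripper is mounted at the origin on the work surface. World frame = base frame: x ahead of the robot, y to its left, z up, the work surface at z = 0. Lengths are in m, angles in rad, forces in N, time in s.
With the tool pointing down it reaches from about 0.225 to 0.875 m from the base axis. Payload 3.4 kg.
Tool frame: the origin (TCP) lies on the mounting face of the last link; the fingertips stand 173 mm ahead of it and the grasp point (between the pads) lies 155 mm ahead of it; y points along the fingers, x is the direction in which the jaws open and shut, and the axes are right-handed (so a half turn about y gives the same grasp; the last joint's range is limited). The gripper opens to 85 mm and grips with 20 to 120 N. Pads are 22 mm wide; open, the fingers measure 114 mm over their backs; the gripper's body (76 mm by 85 mm) begins 54 mm behind the grasp point. The pads swing forward as they close: fully open they stand 13 mm farther back than shut.
Start: joints at [-0.121, 0.276, 1.505, -0, 1.361, -0.121], TCP at [0.575, -0, 0.405] pointing down, gripper open.
Joint ranges: [-2.89, 2.89], [-0.75, 2.08], [0.22, 2.7], [-1.18, 4.32], [0.11, 2.71], [-2.7, 2.7]. Speed limits (rad/s): [2.57, 2.57, 3.14, 3.14, 3.14, 3.14].

### API

Orientations are given as a unit quaternion [w, x, y, z].
In Python, from rig import manip, vision, ticket gives the robot as it stands.
- The arm moves only by the tool arm_command, never from a script. Its argument "increments" is one flat list of numbers, 7 for each row, row after row: the turn, a rotation vector about the tool's x, y, z in rad, then the shift along the tool's x, y, z in cm, then the closure, from 0 (fully open) to 1 (shut). In form: [wx, wy, wz, tx, ty, tz, hand, wx, wy, wz, tx, ty, tz, hand, ...]. A call has 1 to 8 rows; each row shifts and turns the commanded pose from where the row before left it, along the tool's axes as they then stand; what a row does not reach is not made up. A row lasts 1/8 s, in which the tool goes at most 62.5 mm and 10.7 degrees, less where a joint would pass 70% of its speed; a pose out of reach is approached as far as the arm can. A call is refused whole if a number of a shift passes 6.25 or a number of a turn 0.188, either way. A call with a gripper value outside its range is refused whole. The fingers move at their own pace and stop on an object; "grip_force" is the grip in N (left out, the last holds). Time passes only in rows, so rows that do not move let the fingers close. It gives the time, the measured TCP pose, the force and the opening at its end, in the units of the state.
- manip.get_state(): the state, without advancing time (a new reading comes with each control period).
- vision.get_image(name): name is "scene" or "side" or "wrist"; returns the picture (420x560x3 uint8, red, green, blue); there is no depth.
- vision.camera_params(name): a dict with "vfov" (degrees; the focal length in pixels is half the picture's height over the tangent of half this angle, whatever the lens; pixels are square), "cx", "cy" (the principal point, pixels), "distortion" ([k1, k2, p1, p2, k3] as OpenCV has them; the pictures are not rectified), "R" (3x3) and "t" (3): a world point X has camera coordinates R X + t. Camera axes: x right, y down, z forward; pixel columns grow to the right and rows downward; lengths in m; the calibration is good to about 2 mm. A picture is of the moment at which its call begins: read the wrist's pose just before it. camera_params takes no time and is no camera call; for the wrist camera it gives the pose at the moment of the call.
- ticket.sign_off(): hands the job in, once; it reports no verdict.
The state is a dict: "clock": time; "qpos": joint angles; "qd": joint speeds; "effort": joint torques, N m; "position": TCP position; "ee_rot": TCP orientation; "contact_force": force on the tool from outside, world axes, zero at the start; "moment": the same for the moment, N m; "width": finger opening in m.
Only numpy, scipy, OpenCV 4.12 (cv2) and the standard library are available. Lean on these libraries where they do the work, as an engineer would, in place of code of your own. Each camera call takes 0.05 s, during which the arm holds its last target.

## Working session

There is one attempt and no reset: what is moved stays moved. The work goes in short steps, Python scripts to look and compute and a tool call to move; the robot and the scene stay as the last step left them, time stands still between calls to the robot, and variables do not carry over. Pictures are saved under pics/ and viewed, and the job is handed in when it is done.

Besides the shell and the picture viewer there is one more tool, called by a JSON object that holds its "method" and its "body", one argument or row to a line. arm_command: Moves the arm, as the interface text tells. Its arguments: {"type":"object","properties":{"increments":{"type":"array"},"grip_force":{"type":"number"}},"required":["increments"]}

```bash
ls; mkdir -p pics; python3 - <<'E'
from rig import manip, vision
import cv2
s=manip.get_state();print(s)
for n in ["scene","side","wrist"]:
    p=vision.camera_params(n);print(n,p)
    cv2.imwrite(f"pics/{n}0.png",vision.get_image(n)[:,:,::-1])
E
```

```text
pics
{'clock': 0.0, 'qpos': array([-1.20971401e-01,  2.76581334e-01,  1.50614110e+00,  2.40099249e-05,
        1.36070229e+00, -1.21022168e-01]), 'qd': array([-0.00225996, -0.00012101,  0.00010515,  0.00025707, -0.0002896 ,
        0.00026397]), 'effort': array([ 6.20495921e-04, -4.16768074e+01, -2.45808578e+01, -1.52056768e-04,
        1.11346930e-02,  1.69860516e-05]), 'position': array([5.74781034e-01, 4.21943689e-05, 4.03844039e-01]), 'ee_rot': array([ 7.07192907e-01, -7.07020062e-01,  6.25826814e-04,  6.58168525e-04]), 'contact_force': array([ 0.71562389,  0.70234229, -0.6185717 ]), 'moment': array([-0.04694188, -0.02550716, -0.02999648]), 'width': 0.08522971740326919}
scene {'vfov': 46.056537594371605, 'cx': 278.7320970015844, 'cy': 208.45743175879656, 'distortion': array([-0.09164054,  0.        ,  0.        ,  0.        ,  0.        ]), 'R': array([[-0.79328182,  0.60872412,  0.01260559],
       [ 0.46920977,  0.62440013, -0.62447311],
       [-0.38800278, -0.4894685 , -0.78094458]]), 't': array([ 0.42771786, -0.20207124,  1.53974077])}
side {'vfov': 52.247993213682655, 'cx': 279.2447786136341, 'cy': 206.86053645858937, 'distortion': array([-0.08407465,  0.        ,  0.        ,  0.        ,  0.        ]), 'R': array([[ 0.99940696, -0.033557  ,  0.00772352],
       [-0.0088889 , -0.46810899, -0.88362603],
       [ 0.03326729,  0.88303335, -0.46812966]]), 't': array([-0.51813426,  0.1373679 ,  1.24732059])}
wrist {'vfov': 71.49811914781131, 'cx': 282.16313780631003, 'cy': 208.08369881421842, 'distortion': array([-0.05363589,  0.        ,  0.        ,  0.        ,  0.        ]), 'R': array([[ 9.99998802e-01, -4.44996235e-04, -1.48275892e-03],
       [-1.36889871e-05, -9.60300614e-01,  2.78967257e-01],
       [-1.54803368e-03, -2.78966902e-01, -9.60299469e-01]]), 't': array([-0.57416626, -0.03615015,  0.37940427])}
```

View pics/scene0.png

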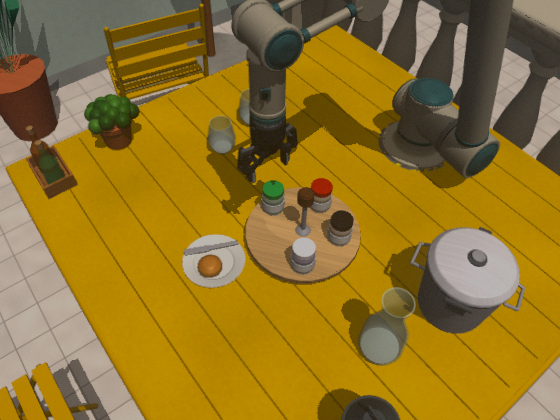

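View pics/side0.png

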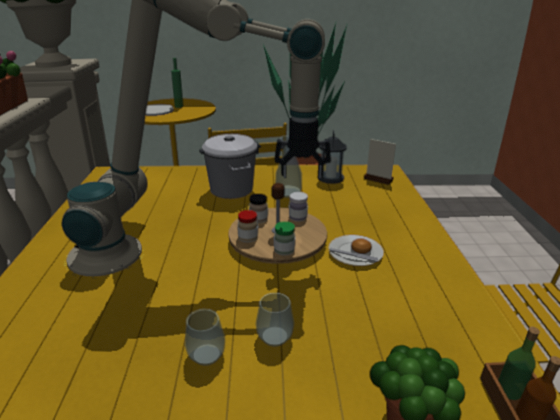

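View pics/wrist0.png

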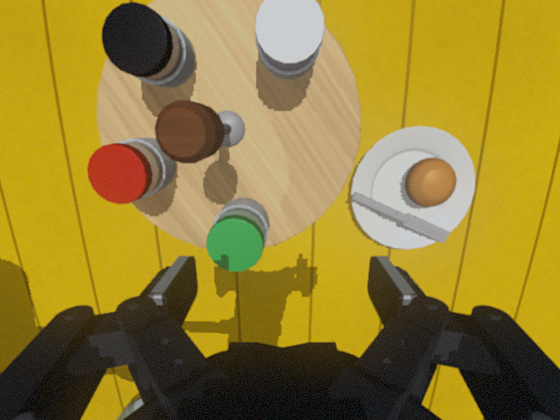

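```bash
cat > h.py <<'E'
import numpy as np,cv2
from rig import manip, vision
from scipy.optimize import least_squares
def K(p):
    f=210/np.tan(np.radians(p['vfov'])/2); return np.array([[f,0,p['cx']],[0,f,p['cy']],[0,0,1.]])
def toplane(p,uv,z):
    n=cv2.undistortPoints(np.float64(uv).reshape(-1,1,2),K(p),p['distortion']).reshape(-1,2)
    d=np.c_[n,np.ones(len(n))]@p['R']; c=-p['R'].T@p['t']
    return (c+d*((z-c[2])/d[:,2])[:,None])[:,:2]
def proj(p,X):
    r,_=cv2.Rodrigues(p['R']); return cv2.projectPoints(np.float64(X).reshape(-1,1,3),r,p['t'],K(p),p['distortion'])[0].reshape(-1,2)
def mask(img,c):
    h=cv2.cvtColor(img,cv2.COLOR_RGB2HSV).astype(int);H,S,V=h[...,0],h[...,1],h[...,2]
    if c=='red': m=((H<6)|(H>174))&(S>180)&(V>90)
    if c=='green': m=(H>50)&(H<80)&(S>150)
    if c=='white': m=(S<40)&(V>120)
    return m.astype(np.uint8)
def comps(m,minA=80):
    n,l,st,ce=cv2.connectedComponentsWithStats(m)
    return [(st[i],ce[i],(l==i).astype(np.uint8)) for i in range(1,n) if st[i][4]>=minA]
def E(m):
    c=max(cv2.findContours(m,cv2.RETR_EXTERNAL,cv2.CHAIN_APPROX_NONE)[0],key=len)
    return cv2.convexHull(c).reshape(-1,2).astype(float), c.reshape(-1,2).astype(float)
def fitc(P):
    f=lambda q:np.hypot(P[:,0]-q[0],P[:,1]-q[1])-q[2]
    r=least_squares(f,[*P.mean(0),.05],loss='soft_l1',f_scale=.001);return r.x
E
python3 - <<'E'
from h import *
for n in ["wrist","scene","side"]:
    p=vision.camera_params(n); img=cv2.imread(f"pics/{n}0.png")[:,:,::-1].copy()
    for c,z in [('red',.116),('green',.116),('white',.116),('white',.014)]:
        for st,ce,m in comps(mask(img,c),200):
            P=toplane(p,E(m)[1],z); print(n,c,z,st,ce.round(),fitc(P).round(4))
E
```

```text
wrist red 0.116 [  88  144   59   59 2385] [118. 172.] [0.4249 0.0286 0.0263]
wrist white 0.116 [ 255    0   70   64 3809] [289.  29.] [0.5799 0.1441 0.0269]
wrist white 0.116 [218 111  26  33 483] [233. 125.] [0.5312 0.0695 0.0108]
wrist white 0.116 [ 351  126  124  123 9810] [409. 189.] [0.6943 0.0124 0.0569]
wrist white 0.116 [119 138  47  42 327] [148. 148.] [0.4444 0.0346 0.0244]
wrist white 0.116 [213 199  55  43 702] [245. 211.] [ 0.5335 -0.0293  0.0257]
wrist white 0.014 [ 255    0   70   64 3809] [289.  29.] [0.582  0.1733 0.0377]
wrist white 0.014 [218 111  26  33 483] [233. 125.] [0.5137 0.0688 0.0151]
wrist white 0.014 [ 351  126  124  123 9810] [409. 189.] [ 0.7416 -0.0107  0.0794]
wrist white 0.014 [119 138  47  42 327] [148. 148.] [0.3928 0.0202 0.0341]
wrist white 0.014 [213 199  55  43 702] [245. 211.] [ 0.5171 -0.0689  0.0359]
scene green 0.116 [263 181  21  17 268] [273. 189.] [ 0.5292 -0.0401  0.0258]
scene white 0.116 [ 430  228   94   82 5218] [475. 268.] [0.296  0.4287 0.1055]
scene white 0.116 [ 183  235   62   52 1964] [214. 259.] [0.7676 0.0491 0.0691]
scene
[... 932 characters left out ...]
88   1379.3549]
side white 0.116 [203 135  51  19 652] [228. 143.] [0.3276 0.637  0.1013]
side white 0.116 [415 185  86  13 889] [456. 191.] [1.1034 0.1642 0.0842]
side white 0.116 [ 438  216  120   88 5390] [500. 250.] [ 1.064  -0.1631  0.1581]
side white 0.116 [330 235  53  25 507] [355. 245.] [ 0.7083 -0.153   0.053 ]
side white 0.014 [  0  98  45  25 269] [ 20. 109.] [0.2106 1.7582 1.3293]
side white 0.014 [203 135  51  19 652] [228. 143.] [0.3019 0.9279 0.1187]
side white 0.014 [415 185  86  13 889] [456. 191.] [1.211  0.3738 0.0986]
side white 0.014 [ 438  216  120   88 5390] [500. 250.] [ 1.1648 -0.0099  0.1852]
side white 0.014 [330 235  53  25 507] [355. 245.] [0.748  0.002  0.0621]
```

```bash
python3 - <<'E'
from h import *
a=[cv2.imread(f"pics/{n}0.png") for n in ("scene","side")]
c=[cv2.resize(a[0][160:300,170:370],None,fx=4,fy=4,interpolation=2),cv2.resize(a[1][170:280,210:400],None,fx=4,fy=4,interpolation=2)]
for i,x in enumerate(c): cv2.imwrite(f"pics/crop{i}.png",x)
E
```

```text
(no output)
```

View pics/crop0.png

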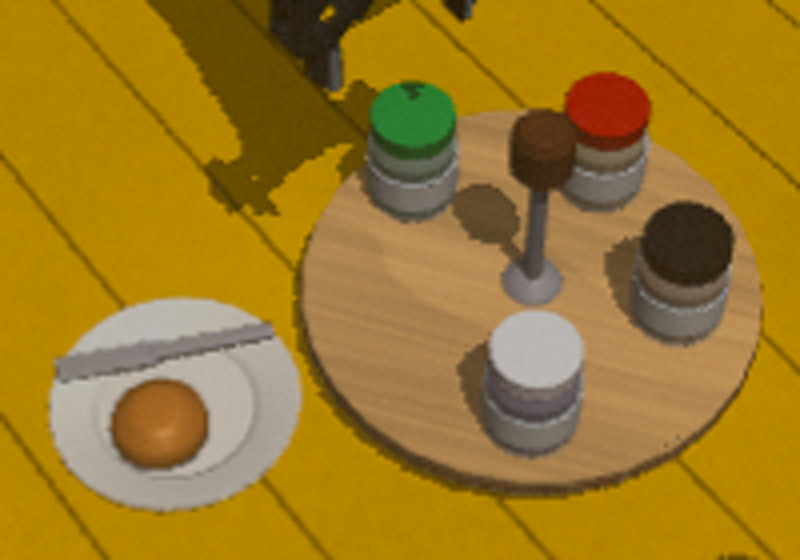

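View pics/crop1.png

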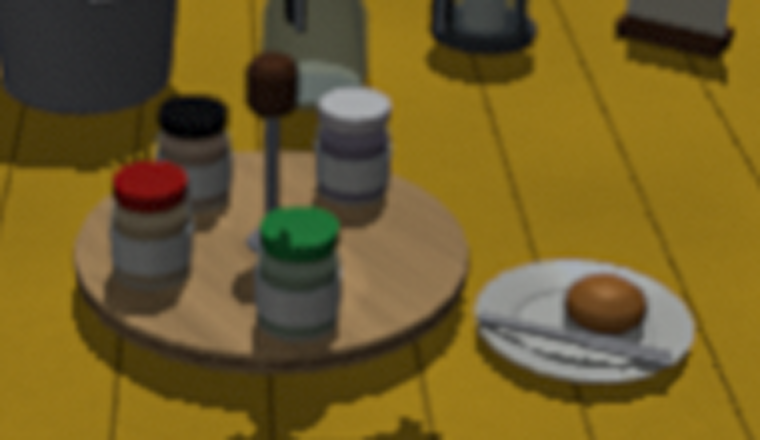

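The pictures show the red lid at wrist (118,172), the plate at (413,187) and the knob at (190,131). The knob stands in the middle of the board, so next I measure the axis from the knob top and the board rim.

```bash
python3 - <<'E'
from h import *
for n in ["wrist","scene"]:
    p=vision.camera_params(n); img=cv2.imread(f"pics/{n}0.png")[:,:,::-1].copy()
    h=cv2.cvtColor(img,cv2.COLOR_RGB2HSV).astype(int);H,S,V=h[...,0],h[...,1],h[...,2]
    pts=[(190,131),(185,131),(280,90),(250,20),(230,60),(20,200)] if n=='wrist' else [(305,195),(306,203),(280,225),(345,262),(230,300)]
    for u,v in pts: print((u,v),h[v,u],end=' ')
    print()
    m=((S<155)&(S>60)&(V>100)&(H>8)&(H<25)).astype(np.uint8)
    cv2.imwrite(f"pics/m_{n}.png",m*255)
    st,ce,mm=max(comps(m),key=lambda q:q[0][4]); hull,_=E(mm)
    print(st)
    # densify hull excluded; use contour pts that lie on hull & not picture border
    c=E(mm)[1]; d=np.array([cv2.pointPolygonTest(hull.astype(np.float32),tuple(map(float,q)),True) for q in c])
    q=c[(d<1)&(c[:,1]>2)]; P=toplane(p,q,.038); 
    r=least_squares(lambda x:np.hypot(P[:,0]-x[0],P[:,1]-x[1])-.15,P.mean(0),loss='soft_l1',f_scale=.001).x
    print(n,'board',len(q),fitc(P).round(4),r.round(4))
    k=((V<110)&(V>30)&(S>90)&(H<15)).astype(np.uint8)
    for st,ce,mm in comps(k,60): print('knob?',st,ce.round(1),fitc(toplane(p,E(mm)[1],.193)).round(4))
# all-in check: dark top in wrist
E
```

```text
(190, 131) [ 11 131 109] (185, 131) [ 13 144 106] (280, 90) [ 18 106 128] (250, 20) [ 20  87 202] (230, 60) [ 21  85 202] (20, 200) [ 25 255 194] 
[   97     0   264   248 35690]
wrist board 409 [0.5131 0.0661 0.1484] [0.5126 0.0676]
knob? [ 156  100   64   63 2355] [185.9 129.9] [0.5166 0.0667 0.0184]
knob? [125 145  28  54 267] [144.3 169.4] [0.4722 0.0414 0.0183]
(305, 195) [ 13 166  86] (306, 203) [ 14 153  60] (280, 225) [ 16 136 185] (345, 262) [ 17 140 175] (230, 300) [ 22 255 183] 
[ 245  195  115   87 5027]
scene board 214 [0.5142 0.0677 0.1473] [0.5124 0.0656]
knob? [202   0  13  57 252] [208.9  26.2] [-1008.3225   542.5455  1145.6166]
knob? [19 54 19 12 99] [27.  59.3] [ 0.8586 -0.8714  0.0222]
knob? [   0   69   58  101 2692] [ 29.8 112.6] [ 0.9462 -0.6137  0.1232]
knob? [101 125  29  24 342] [115.3 138.5] [ 0.7927 -0.3705  0.0363]
knob? [300 188  32  13 167] [312.5 193.7] [0.5027 0.0801 0.0237]
```

```bash
python3 - <<'E'
from h import *
m=cv2.imread("pics/m_wrist.png");m2=cv2.imread("pics/m_scene.png");a=cv2.imread("pics/wrist0.png")[90:230,80:280]
cv2.imwrite("pics/mm.png",np.hstack([m,m2])[::2,::2].copy());cv2.imwrite("pics/wc.png",cv2.resize(a,None,fx=4,fy=4))
E
```

```text
(no output)
```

View pics/mm.png

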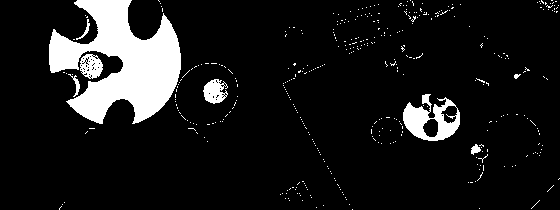

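View pics/wc.png

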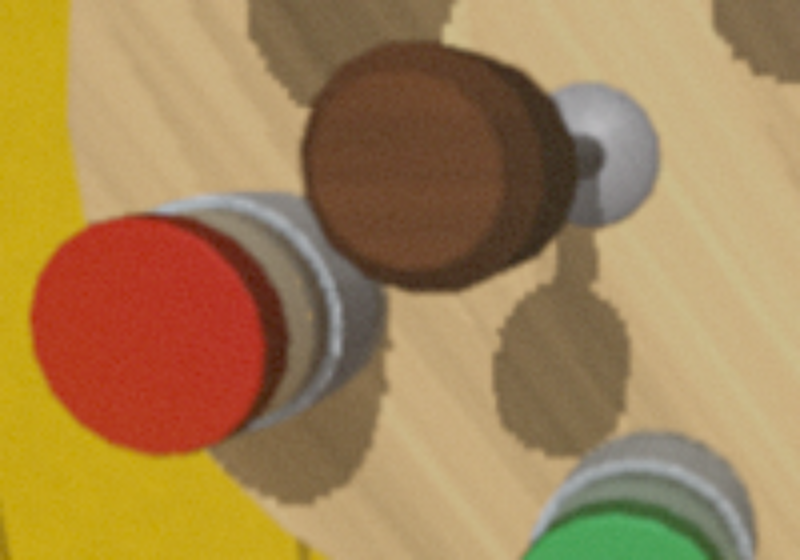

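{"method": "arm_command", "body": {
  "increments": [0,0,0,-1.5,0,1.7,0,0,0,0,-1.6,0,1.7,0,0,0,0,-1.6,0,1.7,0,0,0,0,-1.5,0,1.6,0,0,0.1,0,0,0,0,0,0,0.15,0,0,0,0,0,0,0.15,0,0,0,0,0,0,0,0,0,0,0,0]
}}

```text
clock: 1.15
position: [0.5123, 0.0678, 0.4049]
ee_rot: [0.693, -0.693, 0.139, -0.14]
contact_force: [-0.5, 0.2, 0.7]
width: 0.0851
```

```bash
python3 - <<'E'
from h import *
s=manip.get_state();print(s['clock'],s['position'],s['ee_rot'],s['qpos'])
p=vision.camera_params('wrist');img=vision.get_image('wrist');np.save('p1.npy',p,allow_pickle=True)
cv2.imwrite("pics/wrist1.png",img[:,:,::-1])
for c,z in [('red',.116),('white',.116),('white',.014)]:
    for st,ce,m in comps(mask(img,c),300):
        print(c,z,st,ce.round(),fitc(toplane(p,E(m)[1],z)).round(4))
E
```

```text
1.15 [0.51230987 0.06777131 0.40493609] [ 0.69323572 -0.69314595  0.13945212 -0.1397356 ] [-3.19719563e-03  1.87839735e-01  1.62453325e+00  4.80392841e-05
  1.32880175e+00  3.94233043e-01]
red 0.116 [ 195  247   47   49 1605] [215. 270.] [0.4249 0.0312 0.0238]
white 0.116 [ 284   54   70   73 3891] [319.  90.] [0.5781 0.146  0.0284]
white 0.116 [ 411  105  122  125 9670] [468. 169.] [0.6846 0.0297 0.0569]
white 0.116 [267 172  32  26 576] [283. 184.] [0.5194 0.083  0.013 ]
white 0.116 [196 223  55  36 498] [225. 234.] [0.4412 0.045  0.0243]
white 0.116 [305 242  54  46 878] [327. 257.] [ 0.5305 -0.0079  0.0238]
white 0.116 [   0  286   53   49 1314] [ 25. 310.] [0.2059 0.0647 0.0254]
white 0.014 [ 284   54   70   73 3891] [319.  90.] [0.5933 0.1511 0.0396]
white 0.014 [ 411  105  122  125 9670] [468. 169.] [ 0.7417 -0.011   0.0793]
white 0.014 [267 172  32  26 576] [283. 184.] [0.5113 0.063  0.0183]
white 0.014 [196 223  55  36 498] [225. 234.] [0.4022 0.0101 0.0339]
white 0.014 [305 242  54  46 878] [327. 257.] [ 0.5268 -0.0633  0.0331]
white 0.014 [   0  286   53   49 1314] [ 25. 310.] [0.0743 0.0376 0.0354]
```

View pics/wrist1.png

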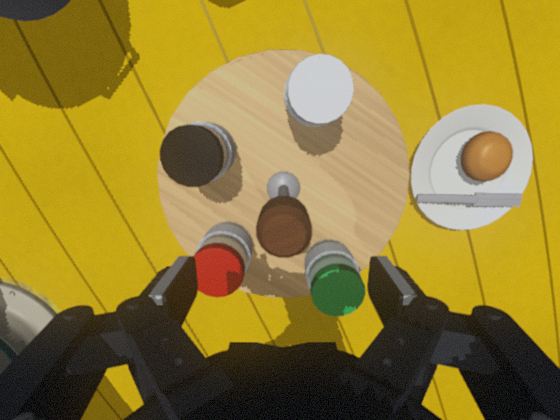

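```bash
python3 - <<'E'
from h import *
p=np.load('p1.npy',allow_pickle=True).item();img=cv2.imread('pics/wrist1.png')[:,:,::-1].copy()
h=cv2.cvtColor(img,cv2.COLOR_RGB2HSV).astype(int);H,S,V=h[...,0],h[...,1],h[...,2]
m=((S<155)&(S>60)&(V>90)&(H>8)&(H<25)).astype(np.uint8)
st,ce,mm=max(comps(m),key=lambda q:q[0][4]);c=E(mm)[1];P=toplane(p,c,.038)
x=np.array([.5126,.067])
for i in range(6):
    g=abs(np.hypot(*(P-x).T)-.149)<.004
    Q=P[g];x=least_squares(lambda x:np.hypot(Q[:,0]-x[0],Q[:,1]-x[1])-.1495,x,loss='soft_l1',f_scale=.001).x
print('board',x,g.sum(),fitc(Q))
print('flange', fitc(toplane(p,E([q for q in comps(mask(img,'white'),300) if abs(q[1][0]-283)<3][0][2])[0],.042)))
m=(((H<8)|(H>172))&(S>170)&(V>60)).astype(np.uint8)
for st,ce,mm in comps(m,300):
  for V0 in (60,130):
    mk=mm*(V>V0).astype(np.uint8); print('red',V0,mk.sum(),fitc(toplane(p,E(mk)[0],.116)))
# knob silhouette: try predicted
for q in (x,):
  for z in (.193,.171,.151): print(z,proj(p,[*q,z]))
E
python3 -c "
import cv2;a=cv2.imread('pics/wrist1.png')[160:310,180:380];cv2.imwrite('pics/w1c.png',cv2.resize(a,None,fx=4,fy=4))"
```

```text
board [0.51290664 0.06538838] 645 [0.51309278 0.0661291  0.14827683]
flange [0.51283721 0.06685355 0.01864959]
red 60 1934 [0.42573407 0.02978488 0.02792292]
red 130 1630 [0.42392254 0.02874688 0.02674666]
0.193 [[284.22830806 236.93779522]]
0.171 [[284.01279704 225.8276034 ]]
0.151 [[283.85023468 217.45506403]]
```

View pics/w1c.png

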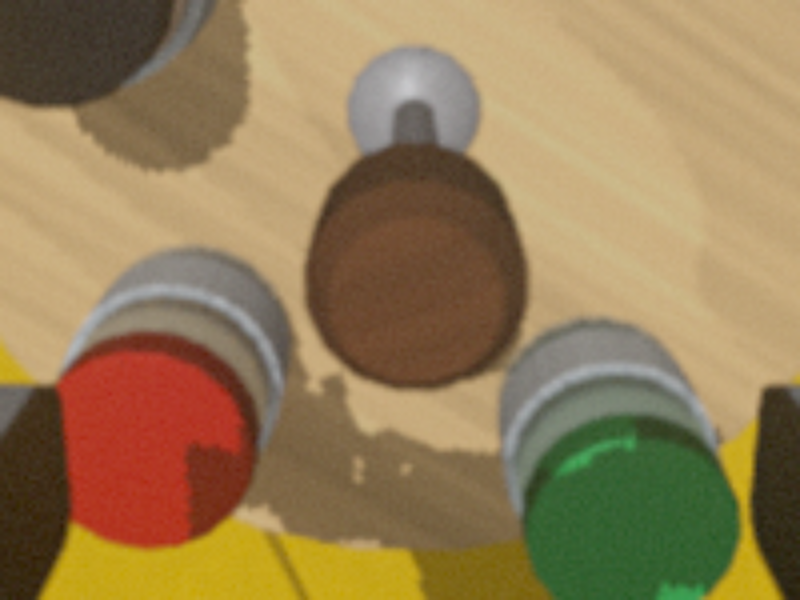

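{"method": "arm_command", "body": {
  "increments": [0,0.1,0,0,0,0,0,0,0.15,0,0,0,0,0,0,0.15,0,0,0,0,0,0,0.15,0,0,0,0,0,0,0.15,0,0,0,0,0,0,0.1,0,0,0,0,0,0,0,0,0,0,0,0]
}}

```text
clock: 2.08
position: [0.5128, 0.0672, 0.4048]
ee_rot: [0.584, -0.584, 0.398, -0.398]
contact_force: [-0.3, -0.8, -0.4]
width: 0.0857
```

```bash
python3 - <<'E'
from h import *
from scipy.spatial.transform import Rotation as R
s=manip.get_state();print(s['clock'],s['position'],s['qpos'])
r=R.from_quat(s['ee_rot'],scalar_first=True).as_matrix();print(r.round(3))
ax=np.array([.5130,.0667,.171])
print('shift cm',(r.T@(ax-(s['position']+.155*r[:,1]))*100).round(2))
p=vision.camera_params('wrist');img=vision.get_image('wrist');np.save('p2.npy',p,allow_pickle=True)
cv2.imwrite("pics/wrist2.png",img[:,:,::-1])
h=cv2.cvtColor(img,cv2.COLOR_RGB2HSV).astype(int);H,S,V=h[...,0],h[...,1],h[...,2]
m=(((H<8)|(H>172))&(S>170)&(V>60)).astype(np.uint8)
for st,ce,mm in comps(m,300):print('red',st,fitc(toplane(p,E(mm)[0],.116)))
for q in comps(mask(img,'white'),300): print(q[0],q[1].round(),fitc(toplane(p,E(q[2])[0],.014)).round(4),fitc(toplane(p,E(q[2])[0],.042)).round(4))
E
```

```text
2.075 [0.5127877  0.0672242  0.40475283] [-4.23964632e-03  1.88645607e-01  1.62395123e+00 -1.27655726e-05
  1.32886720e+00  1.19273556e+00]
[[ 0.365  0.     0.931]
 [-0.931 -0.     0.365]
 [ 0.    -1.     0.   ]]
shift cm [ 0.06  7.88 -0.  ]
red [ 260  268   53   50 1996] [0.42606708 0.02864947 0.02759056]
[   0    1   65   80 4186] [31. 40.] [0.5632 0.4037 0.0436] [0.5645 0.3795 0.0402]
[ 351    0  145   96 9655] [419.  45.] [ 0.7421 -0.0108  0.0804] [ 0.7294 -0.0027  0.0742]
[ 191   64   72   70 3780] [225.  99.] [0.5795 0.1637 0.041 ] [0.5794 0.1582 0.0378]
[267 171  33  27 513] [281. 182.] [0.5078 0.0641 0.0203] [0.5133 0.0663 0.0187]
[348 185  58  55 899] [366. 203.] [ 0.5209 -0.0604  0.0367] [ 0.5253 -0.0485  0.0339]
[ 515  276   45   48 1764] [539. 299.] [ 0.4911 -0.361   0.0464] [ 0.4979 -0.3257  0.0428]
```

View pics/wrist2.png

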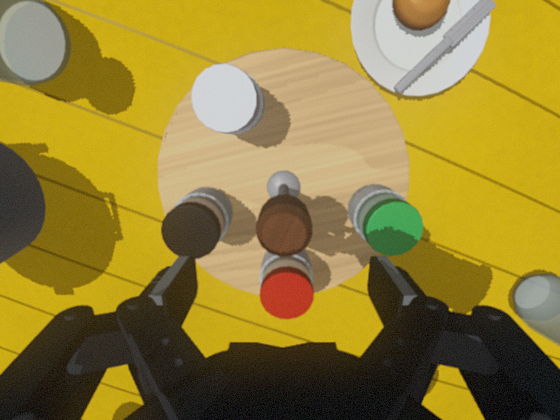

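{"method": "arm_command", "body": {
  "increments": [0,0,0,0.06,1.5,0,0,0,0,0,0,2.0,0,0,0,0,0,0,1.8,0,0,0,0,0,0,1.4,0,0,0,0,0,0,0.9,0,0,0,0,0,0,0.3,0,0,0,0,0,0,0,0,0]
}}

```text
clock: 3.0
position: [0.5134, 0.0664, 0.3258]
ee_rot: [0.584, -0.584, 0.399, -0.399]
contact_force: [-0.3, 0.3, -0.4]
width: 0.0852
```

```bash
python3 - <<'E'
from h import *
s=manip.get_state();print(s['clock'],s['position'],s['contact_force'])
for n in ("side","scene"):
    cv2.imwrite(f"pics/{n}3.png",cv2.resize(vision.get_image(n)[150:280,190:380] if n=="side" else vision.get_image(n)[130:280,230:400],None,fx=4,fy=4)[:,:,::-1])
E
```

```text
3.0 [0.51339043 0.06644417 0.32584025] [-0.32678581  0.33956274 -0.37760355]
```

View pics/side3.png

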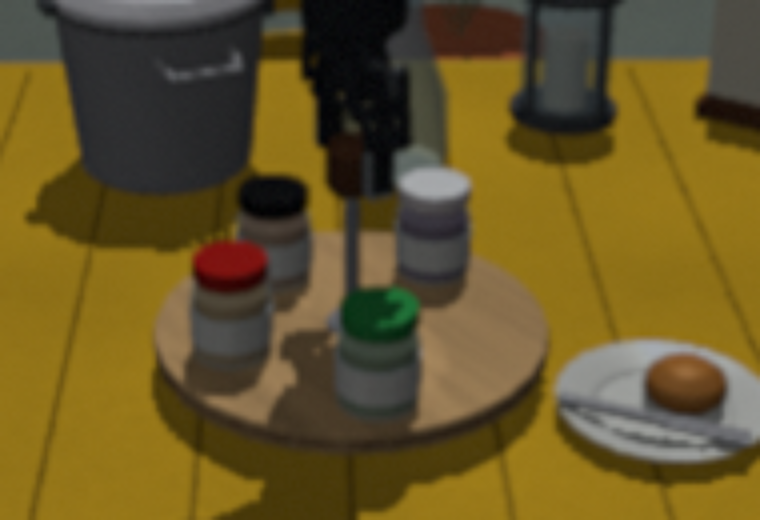

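View pics/scene3.png

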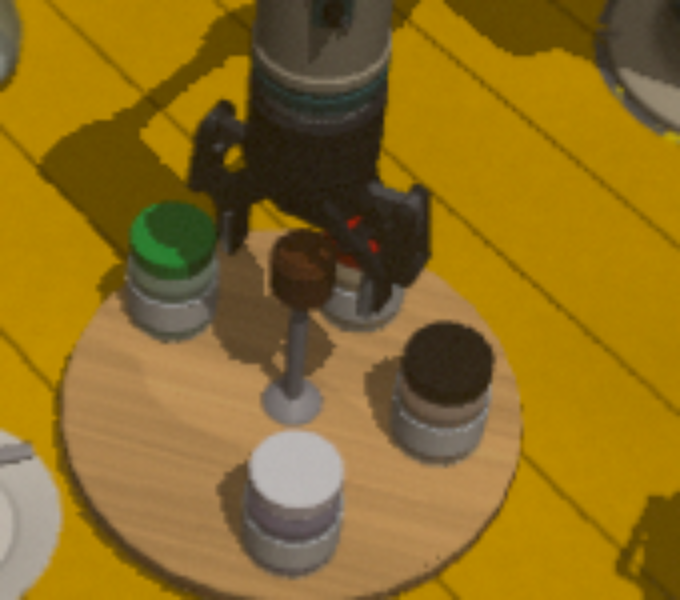

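{"method": "arm_command", "body": {
  "increments": [0,0,0,0,0,0,0.25,0,0,0,0,0,0,0.4,0,0,0,0,0,0,0.5,0,0,0,0,0,0,0.55,0,0,0,0,0,0,0.6,0,0,0,0,0,0,0.7,0,0,0,0,0,0,1,0,0,0,0,0,0,1],
  "grip_force": 35
}}

```text
clock: 4.1
position: [0.5133, 0.0663, 0.326]
ee_rot: [-0.584, 0.584, -0.399, 0.399]
contact_force: [-0.8, -0.9, 5.5]
width: 0.0388
```

```bash
python3 - <<'E'
from h import *
s=manip.get_state();print(s['clock'],s['position'],s['contact_force'],s['moment'],s['width'])
p=vision.camera_params('wrist');img=vision.get_image('wrist')
cv2.imwrite("pics/wrist4.png",img[:,:,::-1])
cv2.imwrite(f"pics/side4.png",cv2.resize(vision.get_image("side")[150:280,190:380],None,fx=4,fy=4)[:,:,::-1])
E
```

```text
4.1 [0.51329714 0.06629802 0.32600535] [-0.77722002 -0.91402258  5.53633731] [-0.2904229   0.15731693 -0.00236402] 0.03881270225996524
```

View pics/wrist4.png

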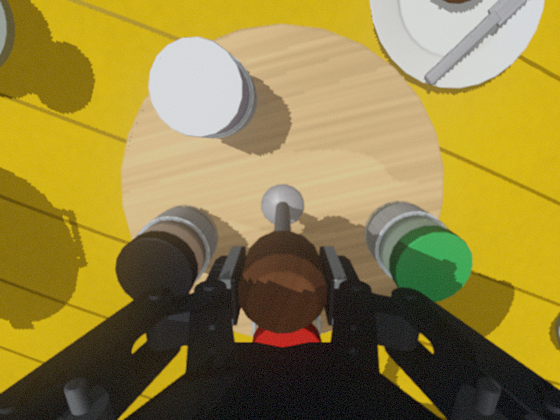

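View pics/side4.png

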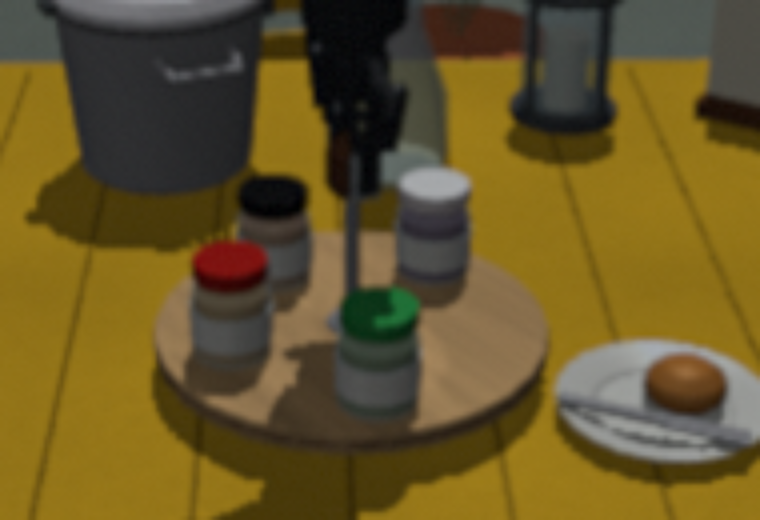

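Gripped: the opening is 38.8 mm and the knob sits between the pads. I now turn it slowly.

{"method": "arm_command", "body": {
  "increments": [0,-0.01,0,0,0,0,1,0,-0.02,0,0,0,0,1,0,-0.03,0,0,0,0,1,0,-0.04,0,0,0,0,1,0,-0.04,0,0,0,0,1,0,-0.03,0,0,0,0,1,0,-0.02,0,0,0,0,1,0,-0.01,0,0,0,0,1]
}}

```text
clock: 5.2
position: [0.5133, 0.0664, 0.326]
ee_rot: [0.621, -0.621, 0.339, -0.339]
contact_force: [-0.7, -0.9, 4.7]
width: 0.0387
```

```bash
python3 - <<'E'
from h import *
s=manip.get_state();print(s['clock'],s['position'],s['contact_force'],s['moment'],s['width'],s['qpos'][5])
for i in range(2):
    img=vision.get_image('wrist')
cv2.imwrite("pics/wrist5.png",img[:,:,::-1])
s=manip.get_state();print(s['clock'],s['position'],s['contact_force'],s['moment'],s['width'],s['qpos'][5])
E
```

```text
5.2 [0.51325517 0.06638781 0.32599914] [-0.6878072  -0.92227362  4.73024998] [-0.29211006  0.14949532 -0.06331772] 0.03870069642264061 0.9940381734267065
5.3 [0.51324447 0.06638483 0.3260104 ] [-0.55848853 -0.21673684  4.9648825 ] [-0.26564052  0.12238022  0.10586331] 0.03859253526973801 0.9940787107350871
```

View pics/wrist5.png

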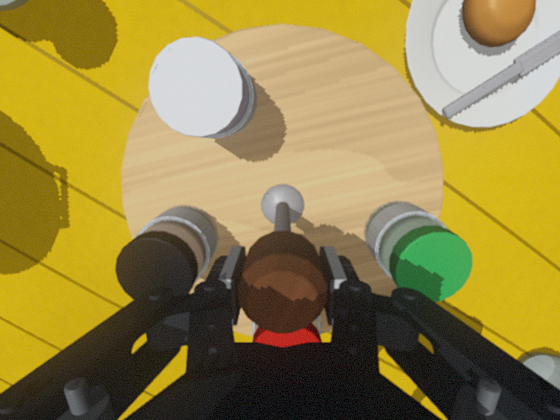

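{"method": "arm_command", "body": {
  "increments": [0,-0.01,0,0,0,0,1,0,-0.02,0,0,0,0,1,0,-0.03,0,0,0,0,1,0,-0.04,0,0,0,0,1,0,-0.05,0,0,0,0,1,0,-0.05,0,0,0,0,1,0,-0.05,0,0,0,0,1,0,-0.05,0,0,0,0,1]
}}

```text
clock: 6.3
position: [0.5132, 0.0665, 0.326]
ee_rot: [0.664, -0.664, 0.242, -0.242]
contact_force: [-1.9, -1.1, 5.9]
width: 0.0389
```

{"method": "arm_command", "body": {
  "increments": [0,-0.05,0,0,0,0,1,0,-0.05,0,0,0,0,1,0,-0.05,0,0,0,0,1,0,-0.05,0,0,0,0,1,0,-0.05,0,0,0,0,1,0,-0.05,0,0,0,0,1,0,-0.05,0,0,0,0,1,0,-0.05,0,0,0,0,1]
}}

```text
clock: 7.3
position: [0.513, 0.0666, 0.326]
ee_rot: [0.699, -0.699, 0.105, -0.105]
contact_force: [-2.2, -0.7, 6.1]
width: 0.0384
```

{"method": "arm_command", "body": {
  "increments": [0,-0.05,0,0,0,0,1,0,-0.05,0,0,0,0,1,0,-0.05,0,0,0,0,1,0,-0.05,0,0,0,0,1,0,-0.05,0,0,0,0,1,0,-0.05,0,0,0,0,1,0,-0.05,0,0,0,0,1,0,-0.05,0,0,0,0,1]
}}

```text
clock: 8.3
position: [0.5128, 0.0666, 0.326]
ee_rot: [0.706, -0.706, -0.036, 0.036]
contact_force: [-2.6, -1.5, 6.4]
width: 0.0384
```

{"method": "arm_command", "body": {
  "increments": [0,-0.05,0,0,0,0,1,0,-0.05,0,0,0,0,1,0,-0.05,0,0,0,0,1,0,-0.05,0,0,0,0,1,0,-0.05,0,0,0,0,1,0,-0.05,0,0,0,0,1,0,-0.05,0,0,0,0,1,0,-0.05,0,0,0,0,1]
}}

```text
clock: 9.3
position: [0.5126, 0.0666, 0.326]
ee_rot: [0.685, -0.685, -0.175, 0.176]
contact_force: [-3.7, -1.2, 6.5]
width: 0.0392
```

{"method": "arm_command", "body": {
  "increments": [0,-0.05,0,0,0,0,1,0,-0.05,0,0,0,0,1,0,-0.05,0,0,0,0,1,0,-0.05,0,0,0,0,1,0,-0.04,0,0,0,0,1,0,-0.03,0,0,0,0,1,0,-0.02,0,0,0,0,1,0,-0.01,0,0,0,0,1]
}}

```text
clock: 10.3
position: [0.5125, 0.0665, 0.326]
ee_rot: [0.652, -0.651, -0.275, 0.276]
contact_force: [-3.7, -2.6, 7.4]
width: 0.0389
```

```bash
python3 - <<'E'
from h import *
s=manip.get_state();print(s['clock'],s['position'],s['contact_force'],s['moment'],s['width'],s['qpos'][5])
for n in ("wrist","scene","side"): cv2.imwrite(f"pics/{n}6.png",vision.get_image(n)[:,:,::-1])
E
```

```text
10.3 [0.51251505 0.06645232 0.32601899] [-3.6731343  -2.60065887  7.44169673] [-0.07552694  0.38378081  0.05022892] 0.03894838449045098 -0.8060047932982524
```

View pics/wrist6.png

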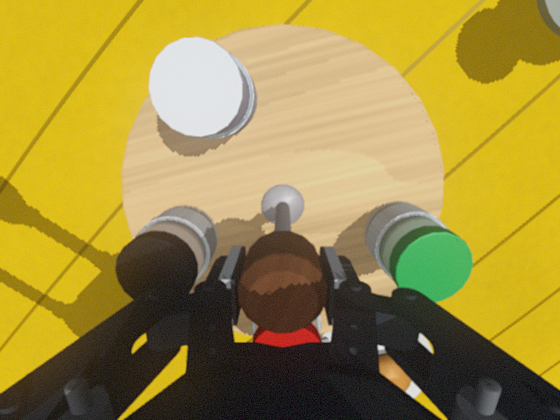

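View pics/scene6.png

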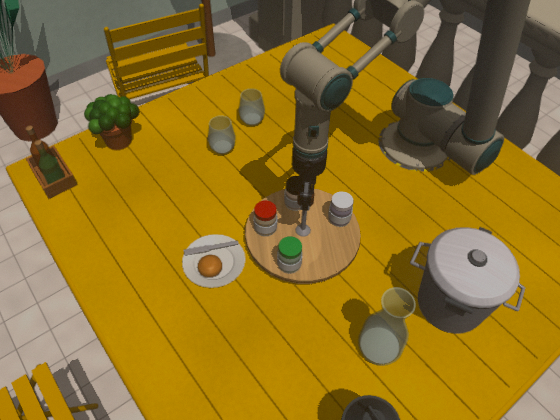

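{"method": "arm_command", "body": {
  "increments": [0,-0.01,0,0,0,0,1,0,-0.03,0,0,0,0,1,0,-0.05,0,0,0,0,1,0,-0.06,0,0,0,0,1,0,-0.06,0,0,0,0,1,0,-0.05,0,0,0,0,1,0,-0.04,0,0,0,0,1,0,-0.03,0,0,0,0,1]
}}

```text
clock: 11.45
position: [0.5124, 0.0663, 0.326]
ee_rot: [0.597, -0.597, -0.378, 0.379]
contact_force: [-4.2, -2.7, 7.9]
width: 0.0388
```

{"method": "arm_command", "body": {
  "increments": [0,-0.02,0,0,0,0,1,0,-0.01,0,0,0,0,1,0,0,0,0,0,0,1,0,0,0,0,0,0,1]
}}

```text
clock: 11.95
position: [0.5124, 0.0663, 0.326]
ee_rot: [0.592, -0.591, -0.387, 0.388]
contact_force: [-2.7, -3.1, 7.6]
width: 0.0388
```

```bash
python3 - <<'E'
from h import *
s=manip.get_state();print(s['clock'],s['position'],s['contact_force'],s['moment'],s['width'],s['qpos'][5])
ax=np.array([.5130,.0666])
P0=np.array([.7417,-.0109]);print('plate',np.degrees(np.arctan2(*(P0-ax)[::-1])))
for n in ("scene","side"):
    p=vision.camera_params(n);img=vision.get_image(n);cv2.imwrite(f"pics/{n}7.png",img[:,:,::-1])
    for tag,im in (('before',cv2.imread(f'pics/{n}0.png')[:,:,::-1].copy()),('now',img)):
        h=cv2.cvtColor(im,cv2.COLOR_RGB2HSV).astype(int);H,S,V=h[...,0],h[...,1],h[...,2]
        m=(((H<8)|(H>172))&(S>170)&(V>50)).astype(np.uint8); m[:, :220]=0; m[:150]=0;m[270:]=0;m[:,350:]=0
        for st,ce,mm in comps(m,60):
            hl=E(mm)[0]
            # silhouette fit: lid cylinder r=.028, z .102...116
            def f(x,hl=hl):
                t=np.linspace(0,2*np.pi,90);q=[]
                for z in (.101,.1155): q.append(np.c_[x[0]+.028*np.cos(t),x[1]+.028*np.sin(t),0*t+z])
                hh=cv2.convexHull(proj(p,np.vstack(q)).astype(np.float32))
                return np.array([cv2.pointPolygonTest(hh,(float(a),float(b)),True)-.3 for a,b in hl])
            x0=fitc(toplane(p,E(mm)[1],.112))[:2]
            r=least_squares(f,x0,diff_step=1e-3).x; d=r-ax
            print(n,tag,st,x0.round(4),r.round(4),'r',np.hypot(*d).round(4),'ang',np.degrees(np.arctan2(d[1],d[0])).round(2))
E
```

```text
11.95 [0.51243672 0.06632812 0.32600695] [-2.67678401 -3.13265769  7.60434188] [-0.10536519  0.47097023  0.07692911] 0.03882651593859419 -1.1657317800774984
plate -18.72007475911562
scene before [312 179  20  16 252] [0.4217 0.026 ] [0.4177 0.0229] r 0.1049 ang -155.38
scene now [256 211  22  21 338] [0.602 0.03 ] [0.6018 0.0288] r 0.0965 ang -23.03
side before [239 210  17  13 164] [0.4236 0.0205] [0.424  0.0277] r 0.0972 ang -156.37
side now [301 210  17  12 162] [0.601  0.0216] [0.6036 0.0299] r 0.0978 ang -22.05
```

```bash
python3 -c "
import cv2;a=cv2.imread('pics/scene7.png')[160:300,170:370];cv2.imwrite('pics/s7c.png',cv2.resize(a,None,fx=4,fy=4))"
```

```text
(no output)
```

View pics/s7c.png

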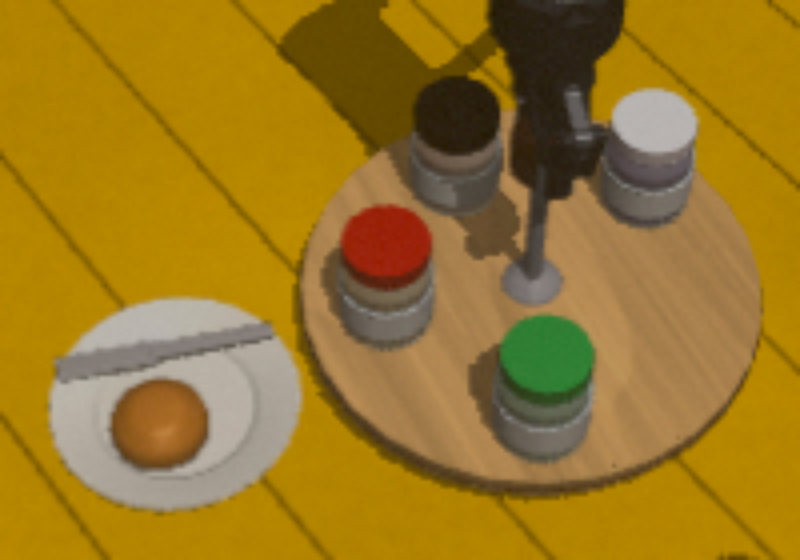

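View pics/side7.png

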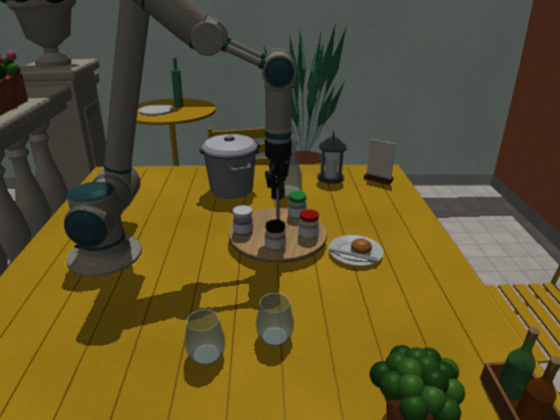

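{"method": "arm_command", "body": {
  "increments": [0,-0.01,0,0,0,0,1,0,-0.02,0,0,0,0,1,0,-0.015,0,0,0,0,1,0,-0.01,0,0,0,0,1,0,0,0,0,0,0,1,0,0,0,0,0,0,1]
}}

```text
clock: 12.8
position: [0.5124, 0.0663, 0.326]
ee_rot: [0.581, -0.58, -0.403, 0.404]
contact_force: [-4.8, -1.8, 7.2]
width: 0.0389
```

```bash
python3 - <<'E'
from h import *
s=manip.get_state();print(s['clock'],s['contact_force'],s['moment'],s['width'],s['qpos'][5])
ax=np.array([.5130,.0666])
def ring(c,r,zs):
    t=np.linspace(0,2*np.pi,120);return np.vstack([np.c_[c[0]+r*np.cos(t),c[1]+r*np.sin(t),0*t+z] for z in zs])
def sil(p,hl,r,zs,x0,free=False):
    def f(x):
        hh=cv2.convexHull((proj(p,ring(x[:2],x[2]*.001 if free else r,zs))*64).astype(np.float32))
        return np.array([cv2.pointPolygonTest(hh,(float(a)*64,float(b)*64),True)/64-.4 for a,b in hl])
    r=least_squares(f,list(x0)+([r*1e3] if free else []),loss='soft_l1',f_scale=.5,diff_step=1e-3);return r.x, np.sqrt(np.mean(r.fun**2))
for n in ("scene","side"):
    p=vision.camera_params(n);im=vision.get_image(n);cv2.imwrite(f"pics/{n}8.png",im[:,:,::-1])
    h=cv2.cvtColor(im,cv2.COLOR_RGB2HSV).astype(int);H,S,V=h[...,0],h[...,1],h[...,2]
    m=(((H<8)|(H>172))&(S>170)&(V>50)).astype(np.uint8); m[:, :220]=0; m[:150]=0;m[270:]=0;m[:,350:]=0
    mm=max(comps(m,60),key=lambda q:q[0][4])[2]
    red,e1=sil(p,E(mm)[0],.028,(.102,.116),(.605,.033))
    # plate: low saturation region near
    u,v=proj(p,[.7417,-.011,.016])[0]
    w=((S<110)&(V>60)).astype(np.uint8); yy,xx=np.mgrid[:420,:560]; w[(abs(xx-u)>40)|(abs(yy-v)>34)]=0
    w=cv2.morphologyEx(w,cv2.MORPH_OPEN,np.ones((3,3)))
    mp=max(comps(w,200),key=lambda q:q[0][4])[2]
    pl,e2=sil(p,E(mp)[0],.08,(.012,.016),(.7417,-.011))
    # board
    u,v=proj(p,[.513,.0666,.038])[0]
    b=((S<190)&(V>40)&(H>6)&(H<22)).astype(np.uint8)
    mb=max(comps(b),key=lambda q:q[0][4])[2]; c=E(mb)[1]; P=toplane(p,c,.038); x=ax.copy()
    for i in range(6):
        Q=P[abs(np.hypot(*(P-x).T)-.149)<.005]; x=least_squares(lambda x:np.hypot(Q[:,0]-x[0],Q[:,1]-x[1])-x[2],[*x,.149],loss='soft_l1',f_scale=.001).x[:2]
    d=red-ax;g=pl-ax
    A=lambda a,b:np.degrees(np.arctan2(*(a-b)[::-1])).round(2)
    print(n,'red',red.round(4),e1.round(2),'plate',pl.round(4),e2.round(2),'board',x.round(4),len(Q),'| ang red',A(red,ax),A(red,x),'plate',A(pl,ax),A(pl,x))
E
```

```text
12.8 [-4.79927887 -1.76972773  7.16950608] [-0.06037802  0.48562015  0.03883221] 0.03894175489717949 -1.2207883688353531
scene red [0.6042 0.0344] 0.47 plate [ 0.7397 -0.0116] 0.31 board [0.513  0.0666] 0 | ang red -19.43 -19.43 plate -19.03 -19.03
side red [0.6046 0.0306] 0.86 plate [ 0.7423 -0.0125] 0.28 board [0.513  0.0666] 0 | ang red -21.43 -21.43 plate -19.04 -19.04
```

```bash
cat > j.py <<'E'
from h import *
def ring(c,r,zs):
    t=np.linspace(0,2*np.pi,120);return np.vstack([np.c_[c[0]+r*np.cos(t),c[1]+r*np.sin(t),0*t+z] for z in zs])
def redhull(im):
    h=cv2.cvtColor(im,cv2.COLOR_RGB2HSV).astype(int);H,S,V=h[...,0],h[...,1],h[...,2]
    m=(((H<8)|(H>172))&(S>150)&(V>35)).astype(np.uint8)
    return m
w0={'vfov': 71.49811914781131, 'cx': 282.16313780631003, 'cy': 208.08369881421842, 'distortion': np.array([-0.05363589,0,0,0,0]), 'R': np.array([[ 9.99998802e-01, -4.44996235e-04, -1.48275892e-03],[-1.36889871e-05, -9.60300614e-01,  2.78967257e-01],[-1.54803368e-03, -2.78966902e-01, -9.60299469e-01]]), 't': np.array([-0.57416626, -0.03615015,  0.37940427])}
ld=lambda f:np.load(f,allow_pickle=True).item()
sc,sd=vision.camera_params('scene'),vision.camera_params('side')
V=[('wrist0',w0,0),('wrist1',ld('p1.npy'),0),('wrist2',ld('p2.npy'),0),('side0',sd,0),('scene6',sc,2.0),('side6',sd,2.0),('scene7',sc,2.36),('side7',sd,2.36),('scene8',sc,2.415),('side8',sd,2.415)]
ax=np.array([.5130,.0666])
D=[]
for n,p,rot in V:
    im=cv2.imread(f'pics/{n}.png')[:,:,::-1].copy();a=np.radians(-156.7)+rot
    u,v=proj(p,[ax[0]+.095*np.cos(a),ax[1]+.095*np.sin(a),.11])[0]
    m=redhull(im);yy,xx=np.mgrid[:420,:560];R=50 if 'wrist' in n else 20;m[(abs(xx-u)>R)|(abs(yy-v)>R)]=0
    q=comps(m,60)
    mm=max(q,key=lambda q:q[0][4]);hl=E(mm[2])[0];D.append((n,p,rot,hl))
def resid(D,x,zb=.102,off=.4):
    a,r,ax0,ay0=x;out=[]
    for n,p,rot,hl in D:
        c=(ax0*.1+r*.1*np.cos(a+rot),ay0*.1+r*.1*np.sin(a+rot))
        hh=cv2.convexHull((proj(p,ring(c,.028,(zb,.116)))*64).astype(np.float32))
        out.append(np.array([cv2.pointPolygonTest(hh,(float(s)*64,float(t)*64),True)/64-off for s,t in hl])/(1))
    return out
for d in D:
    g=lambda x:np.concatenate(resid([d],[x[0],x[1],5.130,.666]))
    r=least_squares(g,[np.radians(-156.7),.95],loss='soft_l1',f_scale=.5,diff_step=1e-3)
    print(d[0],len(d[3]),'start ang',np.degrees(r.x[0]).round(2),'r',r.x[1].round(3),'rms',np.sqrt(np.mean(g(r.x)**2)).round(2))
for sub in (D,[d for d in D if 'wrist' in d[0]],[d for d in D if 'wrist' not in d[0]]):
    g=lambda x:np.concatenate(resid(sub,[x[0],x[1],5.130,.666]))
    r=least_squares(g,[np.radians(-156.7),.95],loss='soft_l1',f_scale=.5,diff_step=1e-3)
    print('joint',np.degrees(r.x[0]),r.x[1])
E
python3 j.py
```

```text
wrist0 30 start ang -156.73 r 0.983 rms 1.73
wrist1 26 start ang -156.44 r 0.992 rms 2.23
wrist2 26 start ang -156.02 r 0.964 rms 1.43
side0 14 start ang -154.03 r 0.975 rms 0.6
scene6 14 start ang -157.77 r 0.963 rms 0.66
side6 14 start ang -158.25 r 1.018 rms 0.5
scene7 17 start ang -157.81 r 0.967 rms 0.49
side7 12 start ang -159.62 r 0.978 rms 0.66
scene8 17 start ang -157.8 r 0.967 rms 0.47
side8 13 start ang -160.01 r 0.981 rms 0.59
joint -156.80588027510998 0.9752296897242868
joint -156.43121342555142 0.983725375666394
joint -157.65593251864786 0.9716362258765971
```

```bash
python3 - <<'E'
from h import *
from rig import ticket
img=vision.get_image('wrist');a=cv2.imread('pics/wrist4.png')[:,:,::-1].copy()
for im in (a,img): print([ (q[1].round(1),q[0][4]) for q in comps(mask(im,'green'),2000)])
s=manip.get_state();print(s['clock'],s['qd'].round(4),s['contact_force'],s['width'])
ticket.sign_off()
E
```

```text
[]
[]
12.95 [ 0.0009 -0.0003  0.0007  0.0006 -0.0001  0.0006] [-4.14088218 -2.9380984   6.9951181 ] 0.03893535601223553
the job is handed in; nothing more can be done
```

The red-lidded jar now stands straight in front of the guest's plate, as near as I can measure. The gripper is still holding the knob, and the board is still. I gripped the knob at about 35 N and turned the board slowly counter-clockwise by 2.415 rad (138.4°), then handed the job in at 12.95 s.

**Alignment:** The cameras do not agree exactly on where the jar ended up:

| Camera | Jar compared with the plate line |
|---|---|
| Wrist (jar position before the turn, plus the turn made) | about 0.5° past |
| Scene | about 0.4° short |
| Side, final picture alone | about 2.4° short |
| Side, before and after pictures averaged | about 0.4° past |

I did not trust the side camera's final figure. Its error changed sign between the start and the end of the turn, which points to a fixed offset of a few millimetres. My overall estimate is within about ±0.5° of the line, so I made no further correction.

**Grip and contact:** Wrist forces stayed below about 10 N at every reading, and the opening held at 39 mm on the 40 mm knob. In the wrist pictures up to 2.0 rad of the turn, the jars did not shift relative to the hand. I saw no tipping or contact with any jar, and nothing else appeared to move.

**Failed check:** My last check for slip, which tracked the green lid in the wrist picture, found no lid in either image and so told me nothing.

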